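Push the spoiled garlic through the flap of the waste caddy

TASK

The garlic bulb on the ledge of the food-waste caddy has gone off: get it into the caddy without picking it up. With one fingertip push the sloping self-closing flap inwards while the garlic is still on the ledge, and with the other finger gently push the garlic over the edge; keep the flap held open with the finger until the garlic has dropped inside, then draw back so that the flap swings shut. Do not pinch, squash or lift the garlic, and leave the onion, lemon, mug, spice jar and peeler as they are.

Things in the scene. Friction and masses are not known exactly. Their poses are not given: they have to be found in the camera images.
- caddy: Food-waste caddy, fixed: white bin with grey lid, 268 (x) x 200 (y) x 207 mm high, open space above. Origin: centre of its underside; x from its front (the ledge) to its back, y left, z up. Lid front: flat ledge at z = 155, x = -134 to -40 mm, a 4 mm bead round its front and sides. Behind it the mouth (y -84 to 84 mm) with the sloping flap between 16 mm cheeks. Hollow; inner floor at z = 10 mm.
- flap (a joint): Flap hinge, rad: 0 shut, grows to 1.15 as the flap swings inwards and down. Steel plate 135 long, 164 mm wide, hinged along its upper back edge (caddy x = 85, z = 205 mm); shut, it slopes 22 degrees down to the ledge's edge. A spring shuts it (0.1 Nm shut, 0.2 Nm wide open): a fingertip needs 1 to 4 N.
- flap_edge (a point): Middle of the flap's free lower edge. A fingertip pointing straight down, 10 mm above ledge level, opens the flap by sliding from over the ledge towards the back: 90 mm behind the ledge's edge it has opened the flap about 0.6 rad, leaving a gap of about 70 mm between ledge and flap. It need not go under the hood.
- ledge_edge (a point): Middle of the ledge's straight back edge, on the ledge's surface (caddy x = -40, y = 0, z = 155 mm).
- garlic: Garlic bulb, off-white, about 60 mm across and 58 mm high to its stub of stem, 40 g, loose, standing on the ledge with the stem up, up to 30 mm left or right of its middle; it slides or rolls when pushed. Origin: centre of its underside, turns with it.
- garlic_center (a point): Middle of the garlic bulb, 26 mm above its underside.
- onion: Brown onion, 82 mm across, 94 mm high, loose on the worktop beside the caddy; origin at its underside. Leave alone.
- coffee_mug: Green and white mug, 86 mm across, 88 mm high, loose on the worktop beside the caddy; origin at its underside. Leave alone.
- spice_jar: Spice jar with dark cap, 45 mm across, 105 mm high, loose on the worktop beside the caddy; origin at its underside. Leave alone.
- peeler: White-handled peeler, 170 x 25 x 18 mm, lying loose in front of the caddy; origin at its underside. Leave alone.
- lemon: Lemon, 78 x 55 x 56 mm, loose on the worktop to the right; origin at its underside. Leave alone.
Not all that is in view belongs to the job. What is shaped like the garlic but pink is not meant.

How it is judged:
On the way, in this order (a step that is already met when the one before it is completed fails the run):
1. a finger pushes the flap open while the garlic is still on the ledge (value of joint flap above 0.08 rad and contact force between the fingers and flap above 0.1 N and x of garlic_center in the frame of caddy below -0.02 m and z of garlic_center in the frame of caddy above 0.165 m), for 0.05 s.
2. the garlic has dropped through the mouth while a finger still holds the flap open (z of garlic_center in the frame of caddy below 0.135 m and x of garlic_center in the frame of caddy above -0.13 m and value of joint flap above 0.25 rad and contact force between the fingers and flap above 0.1 N), for 0.05 s.
At the end, for the whole second after the job is handed in: The garlic lies at rest inside the bin (its middle within the bin's walls and less than 80 mm above the caddy's underside) and the flap is shut to within 0.06 rad (x of garlic_center in the frame of caddy between -0.131 and 0.131 m and y of garlic_center in the frame of caddy between -0.097 and 0.097 m and z of garlic_center in the frame of caddy below 0.08 m and linear speed of garlic below 0.05 m/s and value of joint flap below 0.06 rad); the robot touches nothing.
It fails at once if the garlic is lifted (its middle more than 50 mm above ledge level) (z of garlic_center in the frame of caddy above 0.205 m).
It fails at once if the garlic is carried over the mouth or pushed up the flap instead of dropping at the edge (middle still above ledge level 55 mm past the edge) (x of garlic_center in the frame of caddy above 0.015 m and z of garlic_center in the frame of caddy above 0.165 m).
It fails at once if the garlic is squashed by the fingers (over 12 N) (contact force between the fingers and garlic above 12 N).
It fails at once if the garlic is rammed against the flap (over 8 N) (contact force between garlic and flap above 8 N).
It fails at once if the onion, lemon, mug, spice jar or peeler is moved by more than 25 mm (distance of any of onion, lemon, coffee_mug, spice_jar, peeler from where it was at the start of the episode above 0.025 m).
It also fails if it takes over 40 s, if anything falls off the work surface, if the arm or the gripper's body presses on something with over 40 N, if the wrist force passes 120 N, or if a joint passes its speed limit or range.

ROBOT

A 6-joint arm with a two-finger parallel gripper is mounted at the origin on a cart in front of the work surface, level with it; the furniture and walls round the work are solid. World frame = base frame: x ahead of the robot, y to its left, z up, the work surface at z = 0. Lengths are in m, angles in rad, forces in N, time in s.
With the tool pointing down it reaches from about 0.3 to 0.775 m from the base axis. Payload 14.6 kg.
Tool frame: the origin (TCP) lies midway between the tips of the shut fingers; the grasp point (between the pads) lies 19 mm behind it (ctrl.pinch_z is the distance from the TCP to the grasp point, in m); z points along the fingers, y is the line along which they close (so a half turn about z gives the same grasp; the last joint's range is limited). The gripper opens to 94 mm and grips with 3 to 60 N. Pads are 16 mm wide; open, the fingers measure 119 mm over their backs; the gripper's body (75 mm by 177 mm) begins 78 mm behind the grasp point.
Start: joints at [-1.226, 0.3, 1.521, -0, 1.321, -0.067], TCP at [0.22, -0.504, 0.205] pointing down, gripper open.
Joint ranges: [-3.03, 3.03], [-0.79, 2.21], [0.23, 2.52], [-1.04, 4.18], [0, 3.07], [-2.55, 2.55]. Speed limits (rad/s): [2.22, 2.22, 2.57, 3.14, 3.14, 3.14].

INTERFACE

Orientations are given as [roll, pitch, yaw] about the fixed x, y, z axes, in that order (R = Rz(yaw) Ry(pitch) Rx(roll)).
In Python, from station import ctrl gives the robot as it stands.
- The arm moves only by the tool jog_arm, never from a script. Its argument "motion" is a list of rows, each a list of 7 numbers: the shift along the tool's x, y, z in m, then the turn, a rotation vector about the tool's x, y, z in rad, then the opening, from -1 (shut) to 1 (fully open). In form: [[tx, ty, tz, rx, ry, rz, gripper], ...]. A call has 1 to 5 rows; each row shifts and turns the commanded pose from where the row before left it, along the tool's axes as they then stand; what a row does not reach is not made up. A row lasts 1/10 s, in which the tool goes at most 50 mm and 8.59 degrees, less where a joint would pass 70% of its speed; a pose out of reach is approached as far as the arm can. A call is refused whole if a number of a shift passes 0.05 or a number of a turn 0.15, either way. A call with a gripper value outside its range is refused whole. The fingers move at their own pace and stop on an object; "squeeze" is the grip in N (left out, the last holds). Time passes only in rows, so rows that do not move let the fingers close. It gives the time, the measured TCP pose, the force, the opening and the grip force at its end, in the units of the state.
- ctrl.get_obs(): the state, without advancing time (a new reading comes with each control period).
- ctrl.camera(name): name is "scene" or "top"; returns the picture (400x640x3 uint8, red, green, blue); there is no depth.
- ctrl.camera_model(name): a dict with "intrinsics" (3x3 intrinsics, pixels), "rvec" (rotation vector, rad) and "tvec" (3), from world to camera coordinates, as OpenCV has them. Camera axes: x right, y down, z forward; pixel columns grow to the right and rows downward; lengths in m; the calibration is good to about 2 mm. A picture is of the moment at which its call begins. camera_model takes no time and is no camera call.
- ctrl.hand_in(): hands the job in; it is judged then, once.
The state is a dict: "time_s": time; "qpos": joint angles; "joint_vel": joint speeds; "tau": joint torques, N m; "ee_pos": TCP position; "eef_rot": TCP orientation; "force": force on the tool from outside, world axes, zero at the start; "moment": the same for the moment, N m; "grip_width": finger opening in m; "grip_force": force on a finger pad.
Only numpy, scipy, OpenCV 4.12 (cv2) and the standard library are available. Lean on these libraries where they do the work, as an engineer would, in place of code of your own. Each camera call takes 0.05 s, during which the arm holds its last target. There are 200 camera calls.

## Working session

There is one attempt and no reset: what is moved stays moved. The work goes in short steps, Python scripts to look and compute and a tool call to move; the robot and the scene stay as the last step left them, time stands still between calls to the robot, and variables do not carry over. Pictures are saved under pics/ and viewed, at most 10 in all, crops included, and the job is handed in when it is done.

Besides the shell and the picture viewer there is one more tool, called after "Call:" in YAML: its name, and indented under it one key for each argument. jog_arm: Moves the arm, as the interface text tells. Its arguments: {"type":"object","properties":{"motion":{"type":"array"},"squeeze":{"type":"number"}},"required":["motion"]}

```bash
mkdir -p pics
cat > h.py <<'E'
import numpy as np, cv2
from station import ctrl
def cam(n):
    m=ctrl.camera_model(n);K=np.array(m["intrinsics"]);R=cv2.Rodrigues(np.array(m["rvec"],float))[0];t=np.array(m["tvec"],float).ravel();return K,R,t
def ray(n,u,v,z):
    K,R,t=cam(n);o=-R.T@t;d=R.T@np.linalg.solve(K,[u,v,1.]);return o+d*(z-o[2])/d[2]
def proj(n,p):
    K,R,t=cam(n);q=K@(R@np.array(p)+t);return q[:2]/q[2]
def snap(n,f):
    im=ctrl.camera(n)[:,:,::-1].copy();cv2.imwrite("pics/"+f,im);return im
E
python3 - <<'E'
from h import *
a=snap("scene","s0.png");b=snap("top","t0.png")
for n in("scene","top"):
    K,R,t=cam(n);print(n,-R.T@t,K[0,0],R[2])
o=ctrl.get_obs();print({k:np.round(v,3) for k,v in o.items()})
E
```

```text
scene [0.06170106 0.76234849 0.98538384] 443.68912283706663 [ 0.34115783 -0.69950394 -0.62793755]
top [ 0.40981471 -0.15447262  1.17079966] 382.0893185221025 [ 0.13388667 -0.01246454 -0.99091826]
{'time_s': np.float64(0.1), 'qpos': array([-1.226,  0.3  ,  1.521, -0.   ,  1.321, -0.067]), 'joint_vel': array([-0.   , -0.001, -0.001, -0.001, -0.001, -0.001]), 'tau': array([ 1.0000e-03, -5.3265e+01, -3.5328e+01,  7.1000e-02,  2.3000e-02,
       -0.0000e+00]), 'ee_pos': array([ 0.22 , -0.504,  0.205]), 'eef_rot': array([-3.141, -0.   ,  0.412]), 'force': array([-0.334,  0.352,  0.144]), 'moment': array([0.032, 0.015, 0.026]), 'grip_force': np.float64(0.0), 'grip_width': np.float64(0.094)}
```

View pics/s0.png

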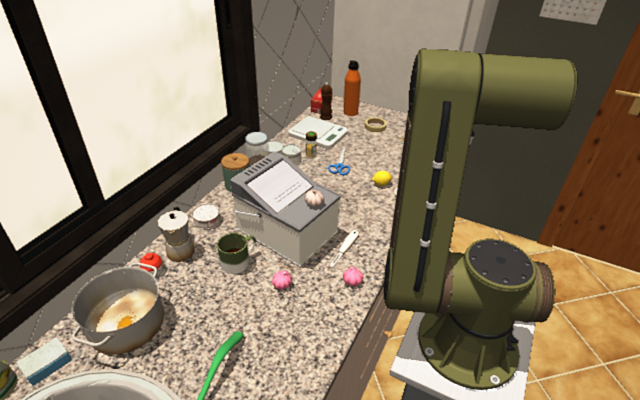

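View pics/t0.png

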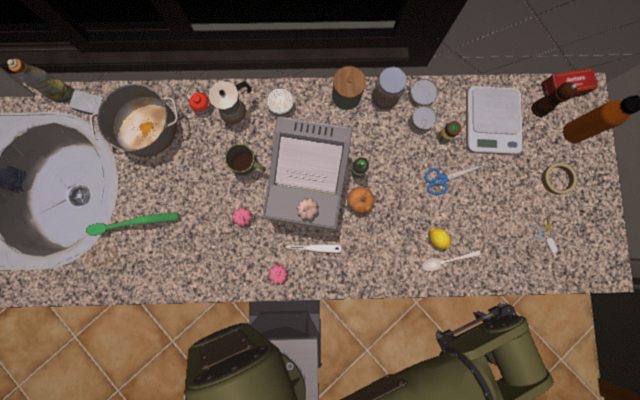

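The top view shows the caddy at about (308,172) with its ledge facing the robot. The garlic is at (307,209), the onion at (361,201), the mug at (240,159), the jar at (361,167) and the peeler at (314,248). I'll enlarge the caddy next.

Run:
```python
import cv2
a=cv2.imread("pics/t0.png")[105:240,225:385];b=cv2.resize(a,None,fx=4.4,fy=4.4,interpolation=cv2.INTER_CUBIC);cv2.imwrite("pics/t0c.png",b)
```

```text
(no output)
```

View pics/t0c.png

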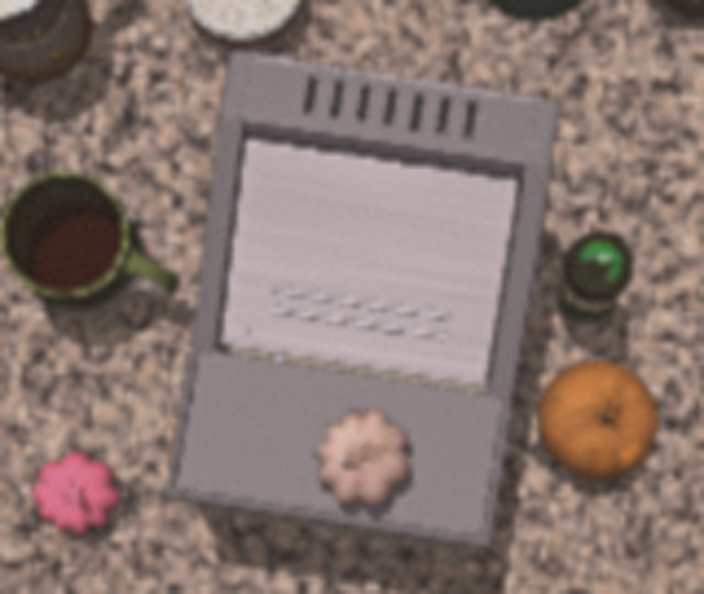

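The crop shows the lid's front corners at (172,493) and (490,543), its back corners at (230,55) and (553,98), the flap's lower edge from (221,350) to (490,388), and the garlic's middle at (363,458).

Run:
```python
from h import *
def P(U,V,z): return ray("top",225+(U+.5)/4.4-.5,105+(V+.5)/4.4-.5,z)[:2]
fl,fr=P(172,493,.157),P(490,543,.157);bl,br=P(230,55,.207),P(553,98,.207)
el,er=P(221,350,.155),P(490,388,.155)
print(fl,fr,bl,br,el,er,[np.linalg.norm(x) for x in(fl-fr,bl-br,el-er)])
f=(fl+fr)/2;b=(bl+br)/2;e=(el+er)/2
for a,c in((fl,fr),(bl,br),(el,er)):
    d=a-c;print(np.degrees(np.arctan2(-d[0],d[1])))
d=b-f;print("axis",np.degrees(np.arctan2(d[1],d[0])),np.linalg.norm(d),"edge from front",np.linalg.norm(e-f))
th=np.mean([np.arctan2(-(a-c)[0],(a-c)[1]) for a,c in((fl,fr),(bl,br),(el,er))]+[np.arctan2(d[1],d[0])])
ax=np.array([np.cos(th),np.sin(th)])
O=np.mean([f+.134*ax,b-.134*ax,e+.04*ax],0);print("yaw",np.degrees(th),"O",O,[f+.134*ax,b-.134*ax,e+.04*ax])
g=P(363,458,.181);Rm=np.array([ax,[-ax[1],ax[0]]]);print("garlic",g,"in caddy",Rm@(g-O))
# garlic by mask both views
t=cv2.imread("pics/s0.png");
# scene: known garlic centre prediction
print("scene pred",proj("scene",[*g,.181]))
for n,u,v in(("onion",361,201),("mug",240,159),("jar",361,165),("peelL",288,247),("peelR",340,249),("lemon",440,238)):
    z={"onion":.05,"mug":.088,"jar":.1}.get(n,.02);p=ray("top",u,v,z)[:2];print(n,p,Rm@(p-O))
hs=cv2.cvtColor(t,cv2.COLOR_BGR2HSV);print(t[199,308:324],)
cv2.imwrite("pics/s0c.png",cv2.resize(t[145:270,220:360],None,fx=4.4,fy=4.4,interpolation=cv2.INTER_CUBIC))
```

```text
[ 0.49826207 -0.02333902] [ 0.46377999 -0.21444001] [ 0.75430308 -0.06540675] [ 0.72396795 -0.25675445] [ 0.58548783 -0.05340759] [ 0.55839304 -0.21737169] [np.float64(0.1941870367389635), np.float64(0.1937373537705163), np.float64(0.16618770674246156)]
-10.228336809773083
-9.008362821497753
-9.383231952333036
axis -9.283399611255986 0.26154001352454875 edge from front 0.09240450651616317
yaw -9.475832798714965 O [ 0.61051706 -0.14064834] [array([ 0.61319261, -0.14095015]), array([ 0.60696393, -0.13901997]), array([ 0.61139464, -0.1419749 ])]
garlic [ 0.51439137 -0.13936047] in caddy [-0.09502609 -0.01455502]
scene pred [313.13931303 197.15181501]
onion [ 0.54759811 -0.29722128] [-0.03628358 -0.16479498]
mug [0.67306826 0.05333509] [0.0297619  0.20163445]
jar [ 0.64530393 -0.29485942] [ 0.05970021 -0.14637987]
peelL [ 0.4178071  -0.07762365] [-0.20045631  0.03043858]
peelR [ 0.40828407 -0.23269959] [-0.18431901 -0.12408916]
lemon [ 0.43404085 -0.53435781] [-0.10925121 -0.41739092]
[[175 197 232]
 [196 220 245]
 [190 215 240]
 [189 215 239]
 [204 229 246]
 [213 234 250]
 [201 225 246]
 [184 208 238]
 [185 207 238]
 [193 215 243]
 [195 217 244]
 [187 211 241]
 [143 164 200]
 [ 96 112 143]
 [ 90 106 139]
 [ 89 101 127]]
```

View pics/s0c.png

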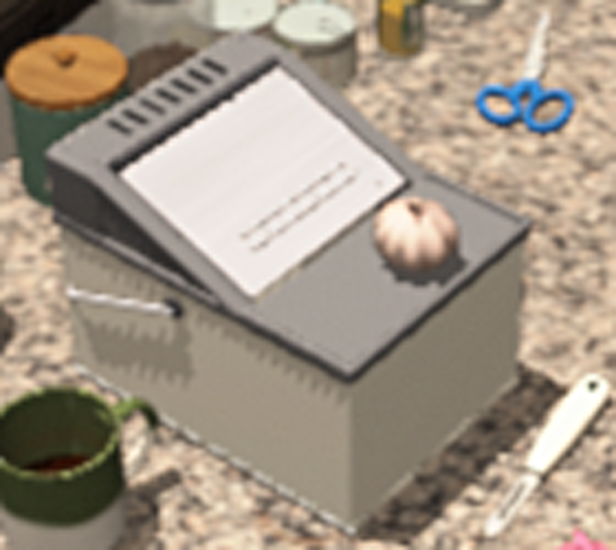

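The garlic is at about (-95, -15) mm in the caddy frame, and the scene view agrees to about 3 mm. The plan is to set the finger line along the caddy's x axis and straddle the garlic with the open fingers (94 mm opening against a 60 mm bulb). Sliding towards the back then pushes the flap with the front finger while the rear finger pushes the garlic. First I'll lift and turn.

Call:
jog_arm:
  motion:
    - [0,0,-0.03,0,0,-0.12,1]
    - [0,0,-0.03,0,0,-0.12,1]
    - [0,0,-0.02,0,0,-0.12,1]
    - [0,0,0,0,0,-0.12,1]
    - [0,0,0,0,0,-0.12,1]

```text
time_s: 0.6
ee_pos: [0.2201, -0.504, 0.2857]
eef_rot: [3.141, 0.0, 1.017]
force: [-0.7, -0.0, -0.9]
grip_width: 0.094
grip_force: 0.0
```

Call:
jog_arm:
  motion:
    - [0,0,0,0,0,-0.12,1]
    - [0,0,0,0,0,-0.12,1]
    - [0,0,0,0,0,-0.12,1]
    - [0,0,0,0,0,-0.03,1]
    - [0,0,0,0,0,0,1]

```text
time_s: 1.1
ee_pos: [0.2201, -0.504, 0.2852]
eef_rot: [-3.141, -0.0, 1.4]
force: [0.6, 0.4, -0.2]
grip_width: 0.0939
grip_force: 0.0
```

```bash
cat >> h.py <<'E'
th=np.radians(-9.48);O=np.array([.6105,-.1406]);Rm=np.array([[np.cos(th),np.sin(th)],[-np.sin(th),np.cos(th)]])
def where(cx=-.084,cy=-.015,z=.165):
    from scipy.spatial.transform import Rotation as Ro
    o=ctrl.get_obs();p=np.array(o["ee_pos"]);R=Ro.from_euler("xyz",o["eef_rot"])
    w=np.array([*(O+Rm.T@[cx,cy]),z]);print("caddy",Rm@(p[:2]-O),p[2],"rot",o["eef_rot"],"yaw err",1.571+th-o["eef_rot"][2],"tool shift",np.round(R.inv().apply(w-p),4),"F",np.round(o["force"],1),"t",o["time_s"])
E
python3 -c "
from h import *
where()"
```

```text
caddy [-0.32520272 -0.42268718] 0.2852263288187694 rot [-3.14138706e+00 -4.00640578e-04  1.40002157e+00] yaw err 0.00552121294869079 tool shift [0.4089 0.2391 0.1203] F [ 0.6  0.4 -0.2] t 1.1
```

Call:
jog_arm:
  motion:
    - [0.02,0.012,0,0,0,0,1]
    - [0.034,0.02,0,0,0,0,1]
    - [0.034,0.02,0,0,0,0,1]
    - [0.034,0.02,0,0,0,0,1]
    - [0.034,0.02,0,0,0,0,1]

```text
time_s: 1.6
ee_pos: [0.3378, -0.3644, 0.2854]
eef_rot: [3.142, -0.0, 1.398]
force: [-0.5, -0.5, -0.7]
grip_width: 0.0937
grip_force: 0.0
```

Call:
jog_arm:
  motion:
    - [0.034,0.02,0,0,0,0,1]
    - [0.034,0.02,0,0,0,0,1]
    - [0.034,0.02,0,0,0,0,1]
    - [0.034,0.02,0,0,0,0,1]
    - [0.034,0.02,0,0,0,0,1]

```text
time_s: 2.1
ee_pos: [0.465, -0.2135, 0.2855]
eef_rot: [3.142, 0.0, 1.399]
force: [0.2, -0.4, 0.5]
grip_width: 0.094
grip_force: 0.0
```

Call:
jog_arm:
  motion:
    - [0.034,0.02,0,0,0,0,1]
    - [0.034,0.02,0,0,0,0,1]
    - [0.015,0.007,0,0,0,0,1]
    - [0,0,0,0,0,0,1]
    - [0,0,0,0,0,0,1]

```text
time_s: 2.6
ee_pos: [0.5241, -0.1416, 0.2853]
eef_rot: [-3.141, 0.0, 1.401]
force: [0.0, 1.1, -0.4]
grip_width: 0.0942
grip_force: 0.0
```

```bash
python3 -c "
from h import *
where()
a=snap('scene','s1.png');cv2.imwrite('pics/s1c.png',cv2.resize(a[110:270,220:420],None,fx=3.5,fy=3.5,interpolation=cv2.INTER_CUBIC))"
```

```text
caddy [-0.08506151 -0.01520749] 0.2853209554971532 rot [-3.14120369e+00  2.17289848e-04  1.40068661e+00] yaw err 0.004856180884212469 tool shift [0.0002 0.0011 0.1203] F [ 0.   1.1 -0.4] t 2.6
```

View pics/s1c.png

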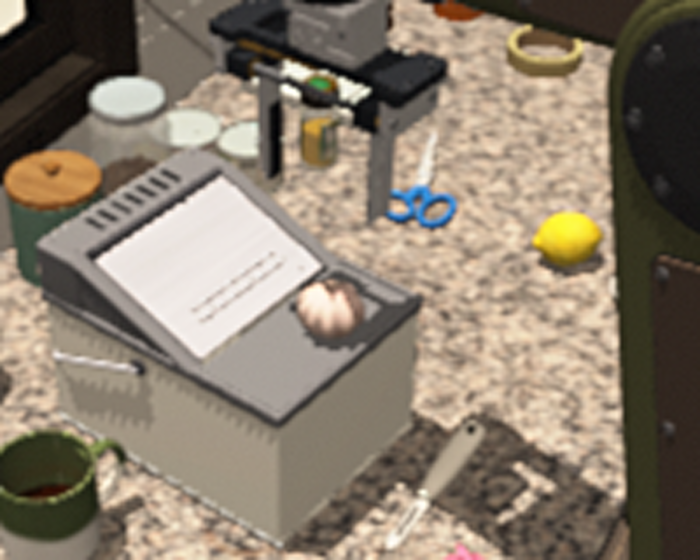

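The fingers are at crop (270,175) and (378,220), straddling the garlic at (332,308) from about 100 mm above. I'll descend next.

Call:
jog_arm:
  motion:
    - [0,0.001,0.025,0,0,0,1]
    - [0,0,0.025,0,0,0,1]
    - [0,0,0.02,0,0,0,1]
    - [0,0,0.01,0,0,0,1]
    - [0,0,0,0,0,0,1]

```text
time_s: 3.15
ee_pos: [0.5248, -0.1419, 0.2047]
eef_rot: [-3.14, -0.0, 1.4]
force: [0.5, -0.0, 0.4]
grip_width: 0.094
grip_force: 0.0
```

```bash
python3 -c "
from h import *
where()
a=snap('scene','s2.png');cv2.imwrite('pics/s2c.png',cv2.resize(a[145:245,250:370],None,fx=5,fy=5,interpolation=cv2.INTER_CUBIC))"
```

```text
caddy [-0.08433593 -0.01542402] 0.2047092367280134 rot [-3.13996230e+00 -1.98305979e-04  1.40027045e+00] yaw err 0.005272334261014144 tool shift [0.0004 0.0004 0.0397] F [ 0.5 -0.   0.4] t 3.15
```

View pics/s2c.png

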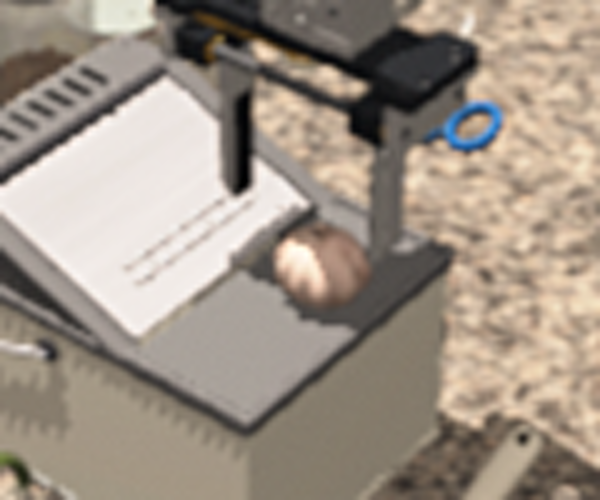

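The tips are 50 mm above the ledge, at crop (237,190) and (395,255), with the garlic at (322,265). I'll check the garlic's place by projection.

Run:
```python
from h import *
def C(n,cx,cy,z): return proj(n,[*(O+Rm.T@[cx,cy]),z])
cr=lambda p:(np.array(p)-[250,145]+.5)*5-.5
for x in(-.1,-.095,-.09,-.085): print(x,cr(C("scene",x,-.015,.181)).round(0))
for s in(-1,1): print("finger tip",s,cr(C("scene",-.0843+s*.053,-.0154,.2047)).round(0))
for c in((-.134,-.1),(-.134,.1)): print("corner",cr(C("scene",*c,.159)).round(0))
# garlic mask in the first pictures
for n,(u0,u1,v0,v1) in(("t0",(292,322,192,226)),("s0",(300,330,185,212))):
    im=cv2.imread(f"pics/{n}.png")[v0:v1,u0:u1].astype(int)
    m=((im[:,:,2]-im[:,:,0])>22).astype(np.uint8)
    k,l,st,ce=cv2.connectedComponentsWithStats(m);i=1+np.argmax(st[1:,4]);x,y,w,h,a=st[i]
    uv=(u0+x+(w-1)/2,v0+y+(h-1)/2);nm={"t0":"top","s0":"scene"}[n];print(n,uv,(w,h,a),Rm@(ray(nm,*uv,.181)[:2]-O))
```

```text
-0.1 [325. 266.]
-0.095 [318. 262.]
-0.09 [311. 259.]
-0.085 [304. 256.]
finger tip -1 [379. 258.]
finger tip 1 [233. 189.]
corner [454. 247.]
corner [248. 424.]
t0 (np.float64(307.0), np.float64(208.5)) (np.int32(21), np.int32(22), np.int32(338)) [-0.09451293 -0.01423629]
s0 (np.float64(313.5), np.float64(197.0)) (np.int32(20), np.int32(17), np.int32(250)) [-0.09539943 -0.01582227]
```

The garlic is confirmed at (-95, -15) mm. I'll descend to 11 mm above the ledge.

Call:
jog_arm:
  motion:
    - [0,0,0.015,0,0,0,1]
    - [0,0,0.014,0,0,0,1]
    - [0,0,0.01,0,0,0,1]
    - [0,0,0,0,0,0,1]

```text
time_s: 3.6
ee_pos: [0.525, -0.1411, 0.1653]
eef_rot: [-3.14, -0.0, 1.402]
force: [0.5, 0.8, -0.3]
grip_width: 0.0944
grip_force: 0.0
```

Call:
jog_arm:
  motion:
    - [0,0.004,0,0,0,0,1]
    - [0,0.004,0,0,0,0,1]
    - [0,0.004,0,0,0,0,1]
    - [0,0.004,0,0,0,0,1]
    - [0,0.004,0,0,0,0,1]

```text
time_s: 4.1
ee_pos: [0.5456, -0.1446, 0.1666]
eef_rot: [3.141, 0.0, 1.402]
force: [-1.3, 0.8, 0.5]
grip_width: 0.0939
grip_force: 0.2
```

```bash
python3 -c "
from h import *
where()
a=snap('scene','s3.png');cv2.imwrite('pics/s3c.png',cv2.resize(a[145:245,250:370],None,fx=5,fy=5,interpolation=cv2.INTER_CUBIC))"
```

```text
caddy [-0.0633048  -0.01467191] 0.16655766984177914 rot [3.14147373e+00 8.52118193e-06 1.40179364e+00] yaw err 0.0037491446576114473 tool shift [-0.0004 -0.0207  0.0016] F [-1.3  0.8  0.5] t 4.1
```

View pics/s3c.png

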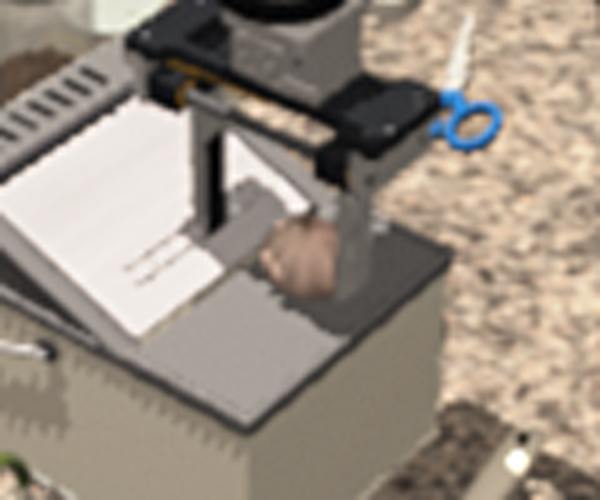

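The front finger is on the flap (about 1.3 N), and the rear finger at (355,240) touches the garlic at (300,260). I'll keep pushing slowly.

Call:
jog_arm:
  motion:
    - [0,0.004,0,0,0,0,1]
    - [0,0.004,0,0,0,0,1]
    - [0,0.004,0,0,0,0,1]
    - [0,0.004,0,0,0,0,1]
    - [0,0.004,0,0,0,0,1]

```text
time_s: 4.65
ee_pos: [0.5653, -0.148, 0.1664]
eef_rot: [-3.142, -0.0, 1.402]
force: [-1.4, 0.1, 1.8]
grip_width: 0.094
grip_force: 0.7
```

Call:
jog_arm:
  motion:
    - [0,0.004,0,0,0,0,1]
    - [0,0.004,0,0,0,0,1]
    - [0,0.004,0,0,0,0,1]
    - [0,0.003,0,0,0,0,1]
    - [0,0.003,0,0,0,0,1]

```text
time_s: 5.15
ee_pos: [0.5829, -0.151, 0.1664]
eef_rot: [-3.141, -0.0, 1.402]
force: [-2.5, 0.3, 1.7]
grip_width: 0.0935
grip_force: 0.9
```

```bash
python3 -c "
from h import *
where()
a=snap('scene','s4.png');cv2.imwrite('pics/s4c.png',cv2.resize(a[145:245,250:370],None,fx=5,fy=5,interpolation=cv2.INTER_CUBIC))"
```

```text
caddy [-0.02551545 -0.01477895] 0.16643296099010405 rot [-3.14148047e+00 -1.02970354e-05  1.40185199e+00] yaw err 0.003690798092308656 tool shift [-0.0004 -0.0585  0.0014] F [-2.5  0.3  1.7] t 5.15
```

View pics/s4c.png

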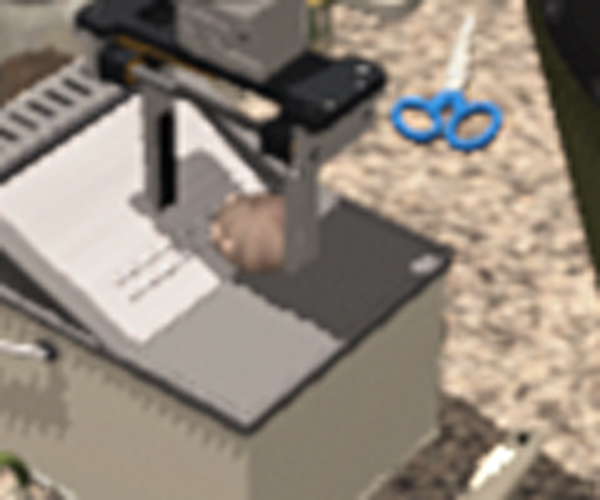

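The garlic is at the edge, at (250,232), starting to roll with its stem forward. The flap is held open by the finger at (160,205), so I'll carry on.

Call:
jog_arm:
  motion:
    - [0,0.004,0,0,0,0,1]
    - [0,0.004,0,0,0,0,1]
    - [0,0.004,0,0,0,0,1]
    - [0,0.004,0,0,0,0,1]
    - [0,0.004,0,0,0,0,1]

```text
time_s: 5.7
ee_pos: [0.6027, -0.1544, 0.1664]
eef_rot: [-3.141, -0.0, 1.402]
force: [-1.7, 0.6, 0.8]
grip_width: 0.0942
grip_force: 0.7
```

Call:
jog_arm:
  motion:
    - [0,0.004,0,0,0,0,1]
    - [0,0.004,0,0,0,0,1]
    - [0,0,0,0,0,0,1]
    - [0,0,0,0,0,0,1]
    - [0,0,0,0,0,0,1]

```text
time_s: 6.2
ee_pos: [0.6102, -0.1557, 0.1666]
eef_rot: [3.141, -0.0, 1.402]
force: [-3.4, 0.1, 1.3]
grip_width: 0.0941
grip_force: 1.8
```

```bash
python3 -c "
from h import *
where()
a=snap('scene','s5.png');cv2.imwrite('pics/s5c.png',cv2.resize(a[145:245,250:370],None,fx=5,fy=5,interpolation=cv2.INTER_CUBIC))"
```

```text
caddy [ 0.00223297 -0.01490553] 0.1666095478883351 rot [ 3.14137944e+00 -7.28885059e-06  1.40175830e+00] yaw err 0.0037844833948799117 tool shift [-0.0004 -0.0862  0.0016] F [-3.4  0.1  1.3] t 6.2
```

View pics/s5c.png

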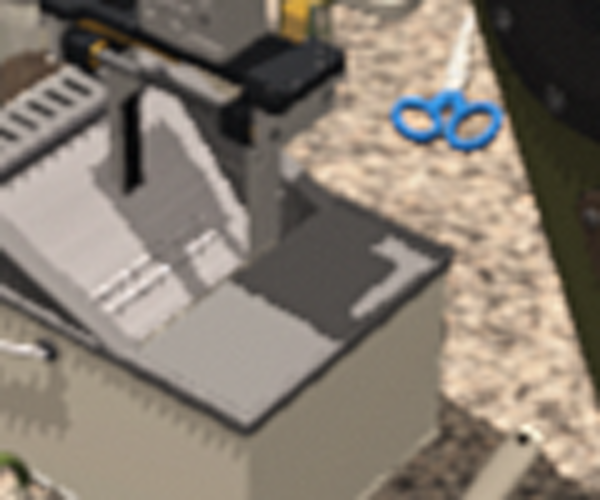

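The garlic has dropped out of sight, and the finger still holds the flap open. I'll draw back, then lift clear.

Call:
jog_arm:
  motion:
    - [0,0,0,0,0,0,1]
    - [0,-0.01,0,0,0,0,1]
    - [0,-0.015,0,0,0,0,1]
    - [0,-0.015,0,0,0,0,1]
    - [0,-0.015,0,0,0,0,1]

```text
time_s: 6.75
ee_pos: [0.5559, -0.1464, 0.1667]
eef_rot: [3.14, 0.0, 1.402]
force: [0.7, 0.5, 0.2]
grip_width: 0.0941
grip_force: 0.4
```

Call:
jog_arm:
  motion:
    - [0,-0.015,0,0,0,0,1]
    - [0,-0.015,0,0,0,0,1]
    - [0,-0.005,-0.01,0,0,0,1]
    - [0,0,-0.03,0,0,0,1]
    - [0,0,-0.04,0,0,0,1]

```text
time_s: 7.25
ee_pos: [0.5213, -0.1404, 0.2471]
eef_rot: [-3.14, -0.0, 1.402]
force: [0.3, 0.2, 0.1]
grip_width: 0.0943
grip_force: 0.0
```

Call:
jog_arm:
  motion:
    - [-0.02,-0.02,-0.02,0,0,0,1]
    - [-0.03,-0.02,0,0,0,0,1]
    - [-0.03,-0.02,0,0,0,0,1]
    - [-0.03,-0.02,0,0,0,0,1]
    - [-0.03,-0.02,0,0,0,0,1]

```text
time_s: 7.75
ee_pos: [0.3988, -0.2628, 0.2675]
eef_rot: [3.14, 0.001, 1.402]
force: [0.1, 0.1, -0.7]
grip_width: 0.094
grip_force: 0.0
```

Call:
jog_arm:
  motion:
    - [-0.03,-0.01,0,0,0,0,1]
    - [-0.02,0,0,0,0,0,1]
    - [0,0,0,0,0,0,1]
    - [0,0,0,0,0,0,1]
    - [0,0,0,0,0,0,1]

```text
time_s: 8.25
ee_pos: [0.3817, -0.3087, 0.2668]
eef_rot: [3.141, 0.0, 1.403]
force: [0.0, -0.1, 0.3]
grip_width: 0.0941
grip_force: 0.0
```

```bash
python3 -c "
from h import *
where()
a=snap('scene','s6.png');cv2.imwrite('pics/s6c.png',cv2.resize(a[110:270,220:420],None,fx=3.5,fy=3.5,interpolation=cv2.INTER_CUBIC))"
```

```text
caddy [-0.19803198 -0.20345638] 0.2667670081705466 rot [3.14117021e+00 8.03434919e-05 1.40261627e+00] yaw err 0.0029265163745413325 tool shift [0.1888 0.1135 0.1018] F [ 0.  -0.1  0.3] t 8.25
```

View pics/s6c.png

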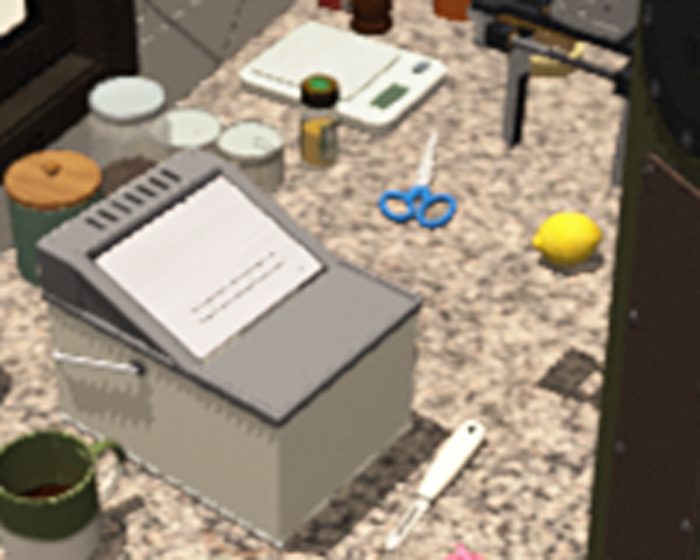

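The flap is shut, the ledge is empty, the mug, lemon and peeler look undisturbed, and the arm is clear. Handing in.

```bash
python3 -c "
from station import ctrl
print(ctrl.hand_in())"
```

```text
the job is handed in; nothing more can be done
None
```

The garlic was pushed off the ledge and dropped into the caddy while a finger held the flap open; the flap then closed, the arm drew back clear, and I handed the job in at about 8 s (no verdict was returned, and the garlic can't be seen inside the bin).

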